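# Clear the spring pusher and hold it back for refilling

## Task

A customer has put a carton back behind the black spring-loaded pusher of the wooden carton tray, where it blocks the pusher. Take that carton out and stand it upright in the empty part of the cardboard stock tray, square with the two cartons there, and let go of it; then pull the pusher back by its tab until its front face is level with the fin of the steel clip on the tray's side wall, and finish while still holding it there against its spring, so that the lane can be refilled. Leave the two cartons at the front of the lane and the two in the stock tray standing where they are, and do not shift the bell.

Things in the scene. Friction and masses are not known exactly. Their poses are not given: they have to be found in the camera images.
- tray: fixed wooden carton tray with one lane along its x axis; origin under the lane, on the worktop. +x is the customer's end. Lane floor 6 mm above the worktop, lane inside 92 mm wide (y -46 to 46 mm) from x = -129 mm (rear wall) to x = +95 mm (clear front stop, 54 mm high). Side and rear walls 6 mm thick, top 26 mm above the worktop
- pusher: black pusher, slides along the tray's x axis; origin at the foot of its front face, mid-width, on the lane floor; axes as the tray's. Plate 84 mm wide, 8 thick, 52 high; spring roll behind it reaches 26 mm behind the face, 27 mm high. Spring pushes it to +x against the front cartons: about 5 N at the start, 9.5 N when pulled back 120 mm (at most 135 mm); it runs forward again when let go
- pusher_tab (a point): grip point in the pusher's upright pull tab: 12 mm thick (x), 36 mm wide (y), top 102 mm above the lane floor, i.e. 14 mm above this point; free on all sides down to 34 mm below this point. The point lies mid-width and 6 mm behind the plane of the pusher's front face. The front cartons' tops are 28 mm lower than this point
- clip_fin (a point): centre of the upright fin (2.4 mm thick along x, 9 mm along y, 20 mm high, top 47 mm above the worktop) of a fixed steel clip on the tray's left (+y) wall; axes as the tray's; its x is the mark for the pusher's front face. It stands 70 to 125 mm behind the pusher's front face at the start
- stray_mid (a point): printed carton 28 x 85 x 60 mm (x thickness, y length, z height), loose, about 60 g, standing behind the pusher on the lane floor, its length roughly along the lane; point at its centre, 30 mm above its underside
- stray: the same carton behind the pusher; origin at the centre of its underside
- stock: fixed open cardboard stock tray, outside 188 x 112 x 34 mm, walls and floor 4 mm; origin at the centre of its underside. Two cartons stand in its +x end (x = 31 to 90 mm); the rest, x = -90 to 30 mm, is empty. A carton placed square has its length along this tray's y axis
- front_a: printed carton 28 x 85 x 60 mm (x thickness, y length, z height), first in the lane, against the clear front stop; origin at centre of underside
- front_b: printed carton 28 x 85 x 60 mm (x thickness, y length, z height), second in the lane, between front_a and the pusher; origin at centre of underside
- stock_a: printed carton 28 x 85 x 60 mm (x thickness, y length, z height), at the far +x end of the stock tray; origin at centre of underside
- stock_b: printed carton 28 x 85 x 60 mm (x thickness, y length, z height), next to stock_a in the stock tray; origin at centre of underside
- bell: loose counter bell, 79 mm across, 64 mm high; bystander; origin at centre of underside
Things that resemble listed ones, but are neither listed nor needed, are in the scene too. Leave any pink or red look-alike of the stock_a alone.

How it is judged:
By the outcome, as a careful person would: the job done as asked, in the order asked, and still so for the second after the job is handed in, while the arm keeps its last pose, push and grip.
It also fails if it takes over 48 s, if anything falls off the work surface, if the arm or the gripper's body presses on something with over 40 N, if the wrist force passes 120 N, or if a joint passes its speed limit or range.

## Robot

A 7-joint arm with a two-finger parallel gripper is mounted at the origin on the work surface; the furniture and walls round the work are solid. World frame = base frame: x ahead of the robot, y to its left, z up, the work surface at z = 0. Lengths are in mm, angles in rad, forces in N, time in s.
With the tool pointing down it reaches from about 400 to 875 mm from the base axis. Payload 4.4 kg.
Tool frame: the origin (TCP) lies at the very end of the fingers, on their centre line; the grasp point (between the pads) lies 19 mm behind it (grip_depth is the distance from the TCP to the grasp point, in mm); z points along the fingers, y is the direction in which the jaws open and shut (so a half turn about z gives the same grasp; the last joint's range is limited). The gripper opens to 85 mm and grips with 20 to 120 N. Pads are 22 mm wide; open, the fingers measure 114 mm over their backs; the gripper's body (76 mm by 85 mm) begins 54 mm behind the grasp point. The pads swing forward as they close: fully open they stand 13 mm farther back than shut.
Start: joints at [-1.286, 0.628, 0.038, 1.517, -0.027, 0.996, -0.02], TCP at [223.349, 610.437, 231.313] pointing down, gripper open.
Joint ranges: [-3.06, 3.06], [-0.37, 2.12], [-1.25, 1.32], [0.18, 2.47], [-1.1, 4.24], [0.23, 1.98], [-2.94, 2.94]. Speed limits (rad/s): [2.57, 2.57, 3.14, 3.14, 3.14, 3.14, 3.14].

## Interface

Orientations are given as [roll, pitch, yaw] about the fixed x, y, z axes, in that order (R = Rz(yaw) Ry(pitch) Rx(roll)).
In Python, from cell import read_state, get_image, finish_job, recognise, outline_of, grip_depth gives the robot as it stands. The module is installed in compiled form; this text tells all that it offers.
- The arm moves only by the tool send_rows, never from a script. Its argument "rows" is a list of rows, each a list of 5 numbers: the gripper command: -1 is shut, 1 is fully open, values between are in proportion, then the shift along the tool's x, y, z in m, then the turn about the tool's z in rad. In form: [[claw, tx, ty, tz, roll], ...]. A call has 1 to 12 rows; each row shifts and turns the pose as measured when the row begins, along the tool's axes as they then stand; what a row does not reach is not made up. A row lasts 1/12 s, in which the tool goes at most 41.7 mm and 7.16 degrees, less where a joint would pass 70% of its speed; a pose out of reach is approached as far as the arm can. A call with a gripper value outside its range is refused whole. The fingers move at their own pace and stop on an object; the grip force is fixed at half the most. Time passes only in rows, so rows that do not move let the fingers close. It gives the time, the measured TCP pose, the force and the opening at its end, in the units of the state.
- read_state(): the state, without advancing time (a new reading comes with each control period).
- get_image(name): name is "scene" or "side" or "wrist"; returns a dict with "image" (400x640x3 uint8, blue, green, red), "z_map" (400x640 float32, mm along the optical axis (not along the pixel's ray), 0 where there is no reading), "K" (3x3 intrinsics, pixels), "R" (3x3) and "t" (3): a world point X has camera coordinates R X + t; the wrist camera has in their place "tool_from_camera" (4x4, takes a point from camera to tool coordinates, whose origin is the TCP and whose axes are the flange's). Camera axes: x right, y down, z forward; pixel columns grow to the right and rows downward; lengths in mm; the calibration is good to about 2 mm. A picture is of the moment at which its call begins: read the wrist's pose just before it.
- finish_job(): hands the job in, once; it reports no verdict.
Trained networks look in a picture, given as the dict that the camera call returned (one of the last four; its "shot" number tells which), for a name from the list of things; names that differ only in an ending like _2 or _b are one class to them, and where a whole thing is asked for, a point or a joint stands for the part that bears it (a point fixed in the world has none). Each returns a list of dicts, best first, with "score" (0 to 1); they miss things now and then, are a little off and sometimes report something else, mostly with a low value. They report only what shows in the picture. A call takes as long as a camera call. They do not tell look-alikes from the thing itself.
- recognise(picture, query): "box" ([left, top, right, bottom] in pixels, round what is visible of it).
- outline_of(picture, query): "mask" (400x640 bool, what is visible of it) and "box" ([left, top, right, bottom] in pixels, round what is visible of it).
The state is a dict: "clock": time; "qpos": joint angles; "qd": joint speeds; "tau": joint torques, N m; "eef_pos": TCP position; "tool_rot": TCP orientation; "force": force on the tool from outside, world axes, zero at the start; "torque": the same for the moment, N m; "width": finger opening in mm.
Only numpy, scipy, OpenCV 4.12 (cv2) and the standard library are available. Lean on these libraries where they do the work, as an engineer would, in place of code of your own. Each camera call takes 0.05 s, during which the arm holds its last target.

## Working session

There is one attempt and no reset: what is moved stays moved. The work goes in short steps, Python scripts to look and compute and a tool call to move; the robot and the scene stay as the last step left them, time stands still between calls to the robot, and variables do not carry over. Pictures are saved under pics/ and viewed, and the job is handed in when it is done.

Besides the shell and the picture viewer there is one more tool, called after ">>>" by a JSON object that holds its "op" and its "data". send_rows: Moves the arm, as the interface text tells. Its arguments: {"type":"object","properties":{"rows":{"type":"array"}},"required":["rows"]}

```bash
mkdir -p pics; ls
python3 - <<'E'
from cell import *
import cv2,numpy as np
s=read_state();print(s)
for n in ["scene","side","wrist"]:
    p=get_image(n);cv2.imwrite(f"pics/{n}0.png",p["image"])
    np.savez(f"{n}0.npz",**{k:v for k,v in p.items()})
    print(n,p["K"].tolist(),p.get("shot"))
    print({k:np.round(v,3).tolist() for k,v in p.items() if k in("R","t","tool_from_camera")})
    for q in ["tray","pusher","stray","stock","front_a","stock_a","bell","clip_fin","pusher_tab"]:
        try: r=recognise(p,q)
        except Exception as e: print(q,e);continue
        print(q,[(round(x["score"],2),[int(b) for b in x["box"]]) for x in r][:7])
print(read_state()["clock"])
E
```

```text
pics
{'clock': 0.0, 'qpos': array([-1.28577795,  0.62930904,  0.0384795 ,  1.51838225, -0.02699961,
        0.99629685, -0.02000081]), 'qd': array([-0.00053753,  0.00050709,  0.00105422,  0.00022719, -0.00032068,
       -0.00045135, -0.00181983]), 'tau': array([ 6.77441294e-04, -5.63406551e+01,  1.22693505e+00, -1.93448710e+01,
        1.11808433e-02,  1.02063100e-02, -6.13121159e-06]), 'eef_pos': array([223.16097474, 609.82183643, 230.40925624]), 'tool_rot': array([-3.13971672e+00,  4.55548509e-05,  2.79074303e+00]), 'force': array([-0.15502864,  0.94699379,  0.45911646]), 'torque': array([-0.03001946,  0.00341083, -0.05729934]), 'width': 85.22761024499862}
scene [[427.3950205017058, 0.0, 318.6133274759602], [0.0, 427.3950205017058, 196.45789556215266], [0.0, 0.0, 1.0]] 1
{'R': [[0.845, -0.534, 0.0], [-0.389, -0.615, -0.686], [0.366, 0.58, -0.728]], 't': [-509.546, 286.598, 818.469]}
tray [(0.71, [217, 155, 322, 234])]
pusher [(0.58, [270, 154, 300, 195]), (0.21, [242, 184, 251, 192])]
stray [(0.64, [242, 175, 280, 216])]
stock [(0.97, [301, 238, 399, 305]), (0.87, [250, 285, 296, 3
[... 1007 characters left out ...]
front_a [(0.83, [300, 174, 325, 205]), (0.57, [301, 181, 317, 205])]
stock_a [(0.92, [348, 230, 365, 267]), (0.85, [319, 161, 347, 189]), (0.84, [293, 238, 389, 288]), (0.83, [361, 231, 386, 267]), (0.74, [228, 261, 274, 299])]
bell [(0.62, [377, 193, 409, 222])]
clip_fin []
pusher_tab [(0.72, [288, 170, 304, 211]), (0.24, [227, 171, 327, 232])]
wrist [[313.0920278375871, 0.0, 317.1176707852303], [0.0, 313.0920278375871, 197.11120518806217], [0.0, 0.0, 1.0]] 3
{'tool_from_camera': [[-0.0, -0.945, -0.327, 84.722], [1.0, -0.0, -0.001, -1.062], [0.001, -0.327, 0.945, -143.178], [0.0, 0.0, 0.0, 1.0]]}
tray []
pusher []
stray []
stock []
front_a []
stock_a []
bell []
clip_fin []
pusher_tab []
1.5
```

View images.

Run:
```python
import cv2,numpy as np
for n in ["scene","side"]:
    im=cv2.imread(f"pics/{n}0.png")
    c=im[120:345,205:425]; cv2.imwrite(f"pics/{n}0c.png",cv2.resize(c,None,fx=2.65,fy=2.65,interpolation=cv2.INTER_CUBIC)[:600])
```

```text
(no output)
```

View pics/scene0.png

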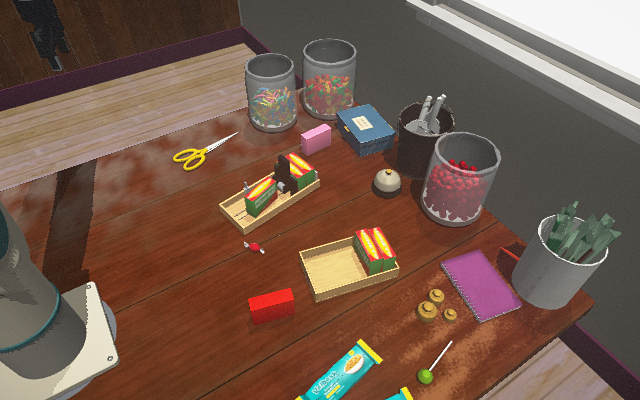

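View pics/wrist0.png

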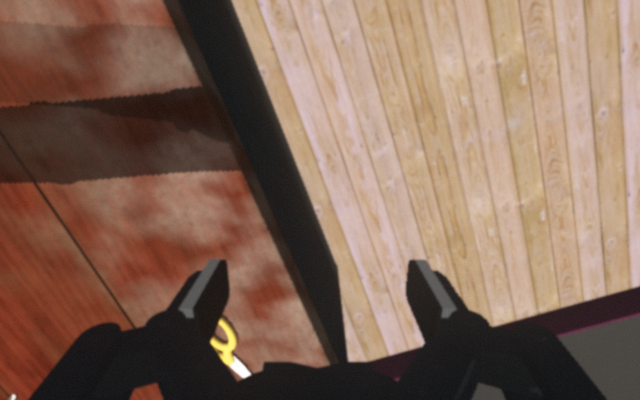

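View pics/scene0c.png

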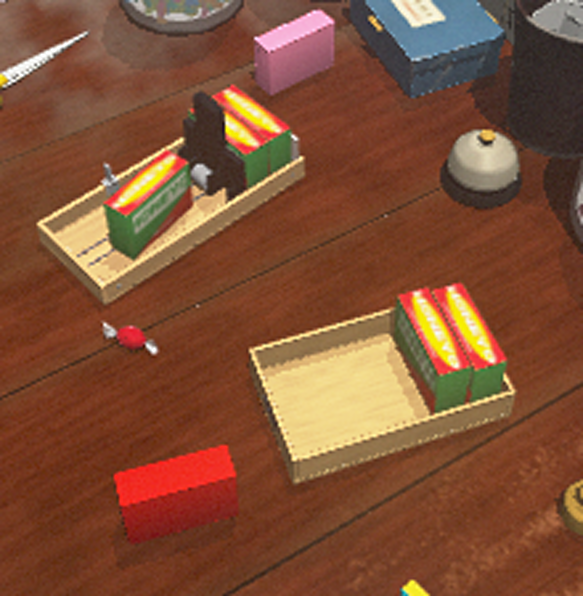

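View pics/side0c.png

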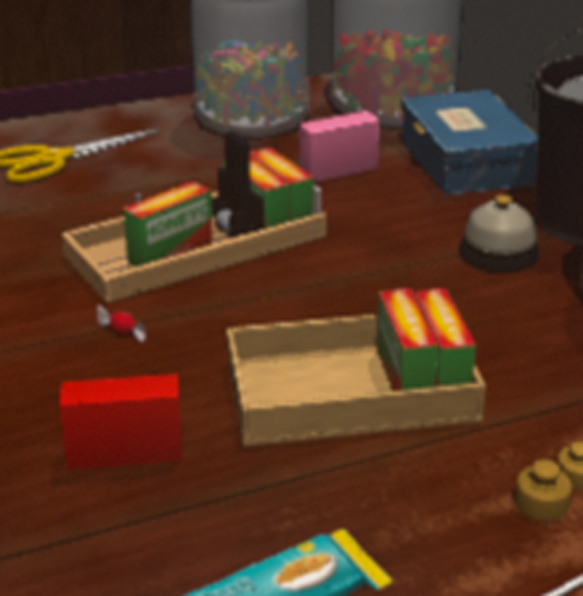

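```bash
cat > h.py <<'E'
import numpy as np
from scipy.spatial.transform import Rotation as Ro
def world(p,mask=None,pose=None):
    z=p["z_map"];K=p["K"];v,u=np.mgrid[:400,:640]
    P=np.stack([(u-K[0,2])/K[0,0]*z,(v-K[1,2])/K[1,1]*z,z],-1)
    if "tool_from_camera" in p:
        T=p["tool_from_camera"];P=P@T[:3,:3].T+T[:3,3]
        R=Ro.from_euler("xyz",pose[3:]).as_matrix();P=P@R.T+pose[:3]
    else: P=(P-p["t"])@p["R"]
    P[z<=0]=np.nan
    return P
E
python3 - <<'E'
import numpy as np
from h import *
for n in ["scene","side"]:
    p=dict(np.load(n+"0.npz"))
    W=world(p)
    f=lambda u,v:np.round(W[v,u]).tolist()
    if n=="scene":
        for a in [(220,207),(247,229),(319,180),(300,246),(399,268),(316,298),(275,305),(386,180),(255,190),(268,190),(246,186),(283,160),(300,165),(316,140),(380,150),(372,240),(385,240),(320,275)]: print(a,f(*a))
    # height map topview
    m=np.isfinite(W[...,0])
    np.save(n+"W.npy",W)
E
```

```text
(220, 207) [409.0, 141.0, 23.0]
(247, 229) [437.0, 49.0, 16.0]
(319, 180) [661.0, 90.0, 24.0]
(300, 246) [521.0, -49.0, 1.0]
(399, 268) [656.0, -232.0, 35.0]
(316, 298) [476.0, -191.0, 19.0]
(275, 305) [390.0, -181.0, 57.0]
(386, 180) [790.0, -18.0, 46.0]
(255, 190) [492.0, 108.0, 64.0]
(268, 190) [521.0, 97.0, 58.0]
(246, 186) [489.0, 158.0, 37.0]
(283, 160) [579.0, 123.0, 107.0]
(300, 165) [627.0, 126.0, 65.0]
(316, 140) [728.0, 213.0, 41.0]
(380, 150) [881.0, 117.0, 5.0]
(372, 240) [637.0, -159.0, 64.0]
(385, 240) [661.0, -174.0, 64.0]
(320, 275) [517.0, -141.0, 5.0]
```

Run:
```python
import numpy as np,cv2
from h import *
for n in ["scene","side"]:
    W=np.load(n+"W.npy").reshape(-1,3)
    def reg(x0,x1,y0,y1,z0,z1):
        m=(W[:,0]>x0)&(W[:,0]<x1)&(W[:,1]>y0)&(W[:,1]<y1)&(W[:,2]>z0)&(W[:,2]<z1);return W[m]
    def rect(nm,q):
        if len(q)<5: print(nm,len(q));return
        r=cv2.minAreaRect(q[:,:2].astype(np.float32));print(n,nm,len(q),np.round(r[0],1),np.round(r[1],1),round(r[2],1),"z",np.round(np.percentile(q[:,2],[5,50,95]),1))
    rect("stray top",reg(440,545,60,150,60,72))
    rect("stray",reg(440,545,60,150,30,72))
    rect("front tops",reg(590,690,70,190,60,72))
    rect("stock tops",reg(590,710,-260,-100,58,75))
    rect("tab",reg(540,620,80,180,76,115))
    rect("tray rim",reg(390,690,20,230,21,29))
    rect("stock rim",reg(440,710,-270,-20,28,38))
    rect("stock floor",reg(470,600,-230,-60,2,8))
    rect("table",reg(400,700,-20,20,-20,20))
    rect("clip",reg(470,510,140,190,31,50))
    rect("bell",reg(740,830,-60,30,10,70))
```

```text
scene stray top 352 [503.5 105.1] [86.3 31.2] 21.9 z [61.8 66.  68.5]
scene stray 636 [503.4 104.8] [86.8 31.4] 22.5 z [32.8 63.4 67.8]
scene front tops 436 [615.6 133.1] [57.2 91.1] 9.9 z [62.9 66.1 68.4]
scene stock tops 915 [ 635.9 -168.7] [91.7 57.8] 76.5 z [61.3 64.3 66.6]
scene tab 150 [581.7 127.1] [12.6 36.5] 11.7 z [ 78.4  98.1 109.1]
scene tray rim 744 [533.9 120.4] [239.5 109.6] 10.4 z [21.5 25.2 28.2]
scene stock rim 663 [ 577.6 -156.5] [114.7 188.2] 77.5 z [28.7 33.5 36.7]
scene stock floor 1875 [ 535.2 -145. ] [169.9 129.6] 90.0 z [2.3 4.4 6.9]
scene table 1654 [549.9  -0. ] [299.6  40. ] 0.0 z [-2.3  0.5  8.8]
scene clip 14 [485.7 161.4] [ 8.3 10.5] 2.5 z [31.6 40.  47.7]
scene bell 598 [800.5 -10.2] [63.3 67.9] 71.5 z [11.2 39.2 53. ]
side stray top 251 [504.7 105.7] [85.  32.6] 20.5 z [61.3 67.3 69.1]
side stray 587 [508.3  94. ] [87.  56.9] 22.2 z [32.  55.5 68.6]
side front tops 300 [615.8 134.2] [62.3 89.6] 9.0 z [61.5 67.6 69.4]
side stock tops 687 [ 637.6 -168. ] [93.  57.1] 77.0 z [60.3 65.3 66.9]
side tab 124 [583.2 127.1] [14.2 34.1] 3.4 z [ 78.   95.7 109.9]
side tray rim 595 [536.3 120.4] [239.6 109.4] 10.2 z [21.5 25.6 28.5]
side stock rim 795 [ 579.3 -154.8] [117.3 187.9] 77.7 z [28.5 33.2 36.7]
side stock floor 1289 [ 535.  -145.2] [169.6 129.8] 90.0 z [2.2 5.2 7.3]
side table 1137 [550.1   0. ] [299.6  39.9] 0.0 z [-0.2  1.7 11.7]
side clip 7 [490.4 161.7] [ 2.1 10.1] 4.8 z [39.6 45.7 49.2]
side bell 550 [796.8 -15.2] [49.6 71. ] 47.3 z [12.1 35.6 54.1]
```

>>> {"op": "send_rows", "data": {"rows": [[1, -0.027, -0.0235, 0, 0], [1, -0.027, -0.0235, 0, 0], [1, -0.027, -0.0235, 0, 0], [1, -0.027, -0.0235, 0, 0], [1, -0.027, -0.0235, 0, 0], [1, -0.027, -0.0235, 0, 0], [1, -0.027, -0.0235, 0, 0], [1, -0.027, -0.0235, 0, 0], [1, -0.027, -0.0235, 0, 0], [1, -0.027, -0.0235, 0, 0], [1, -0.027, -0.0235, 0, 0], [1, -0.027, -0.0235, 0, 0]]}}

```text
clock: 2.5
eef_pos: [434.6, 230.6, 228.7]
tool_rot: [3.131, -0.004, 2.811]
force: [1.3, 0.2, 0.1]
width: 85.6
```

>>> {"op": "send_rows", "data": {"rows": [[0.2, 0, 0, 0, 0.12], [0.2, 0, 0, 0, 0.12], [0.2, 0, 0, 0, 0.12], [0.2, 0, 0, 0, 0.12], [0.2, 0, 0, 0, 0.12], [0.2, 0, 0, 0, 0.12], [0.2, 0, 0, 0, 0.12], [0.2, 0, 0, 0, 0.12], [0.2, 0, 0, 0, 0.12], [0.2, 0, 0, 0, 0.12], [0.2, 0, 0, 0, 0.12], [0.2, 0, 0, 0, 0.12]]}}

```text
clock: 3.5
eef_pos: [443.5, 216.3, 231.6]
tool_rot: [3.137, -0.012, 1.31]
force: [0.7, 0.5, -0.1]
width: 51.3
```

>>> {"op": "send_rows", "data": {"rows": [[0.2, 0, 0, 0, 0.12], [0.2, 0, 0, 0, 0.12], [0.2, 0, 0, 0, 0.12], [0.2, 0, 0, 0, 0.12], [0.2, 0, 0, 0, 0.12], [0.2, 0, 0, 0, 0.12], [0.2, 0, 0, 0, 0.12], [0.2, 0, 0, 0, 0.095], [0.2, 0, 0, 0, 0]]}}

```text
clock: 4.25
eef_pos: [444.0, 218.2, 233.2]
tool_rot: [-3.132, -0.015, 0.332]
force: [-0.1, 0.3, 1.3]
width: 51.3
```

>>> {"op": "send_rows", "data": {"rows": [[0.2, 0.004, 0.026, 0, -0.01], [0.2, 0.004, 0.026, 0, -0.01], [0.2, 0.004, 0.026, 0, -0.01], [0.2, 0.004, 0.026, 0, -0.01], [0.2, 0.004, 0.026, 0, 0], [0.2, 0, 0, 0, 0]]}}

```text
clock: 4.75
eef_pos: [510.9, 103.3, 232.1]
tool_rot: [-3.133, -0.016, 0.403]
force: [-0.6, -0.5, 0.4]
width: 51.1
```

```bash
cat > look.py <<'E'
import sys,cv2,numpy as np
from cell import *
from h import *
def look(tag,cam="wrist"):
    s=read_state();pose=np.r_[s["eef_pos"],s["tool_rot"]]
    p=get_image(cam);cv2.imwrite(f"pics/{tag}.png",p["image"])
    W=world(p,pose=pose).reshape(-1,3)
    print("pose",np.round(pose,3),"w",round(s["width"],1),"F",np.round(s["force"],1),"t",s["clock"])
    return p,W,pose
def reg(W,x0,x1,y0,y1,z0,z1):
    m=(W[:,0]>x0)&(W[:,0]<x1)&(W[:,1]>y0)&(W[:,1]<y1)&(W[:,2]>z0)&(W[:,2]<z1);return W[m]
def rect(nm,q):
    if len(q)<5: print(nm,len(q));return
    r=cv2.minAreaRect(q[:,:2].astype(np.float32));print(nm,len(q),np.round(r[0],1),np.round(r[1],1),round(r[2],1),"z",np.round(np.percentile(q[:,2],[5,50,95]),1))
E
python3 - <<'E'
from look import *
p,W,pose=look("w1")
rect("stray top",reg(W,440,545,60,150,60,72))
rect("tab",reg(W,540,620,80,180,80,115))
rect("rim",reg(W,390,690,20,230,21,29))
rect("clip",reg(W,470,510,140,190,31,50))
rect("front tops",reg(W,590,690,70,190,60,72))
E
```

```text
pose [ 5.10927e+02  1.03262e+02  2.32132e+02 -3.13300e+00 -1.60000e-02
  4.03000e-01] w 51.1 F [-0.6 -0.5  0.4] t 4.75
stray top 2157 [504.5 104.2] [85.3 28. ] 22.1 z [65.4 66.7 67.8]
tab 647 [583.1 127.6] [12.7 35.7] 10.2 z [104.5 107.9 109.7]
rim 2812 [535.5 119.8] [239.8 105.7] 10.1 z [22.9 26.3 27.9]
clip 47 [489.7 160.3] [2.5 8.3] 9.7 z [32.6 43.  47.7]
front tops 5887 [615.9 132.5] [58.3 85.2] 9.9 z [65.4 66.7 68. ]
```

View pics/w1.png

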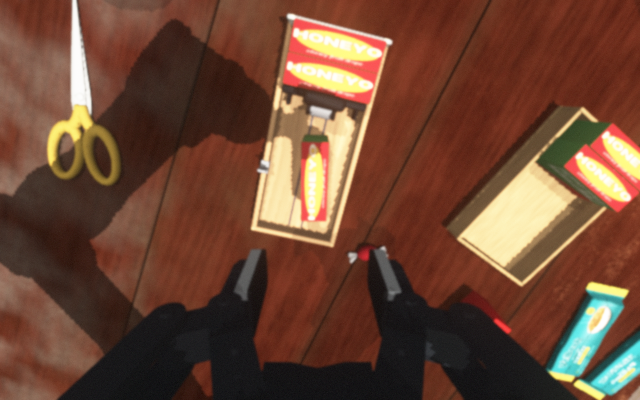

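>>> {"op": "send_rows", "data": {"rows": [[0.2, -0.002, -0.0005, 0.026, 0.005], [0.2, -0.002, -0.0005, 0.026, 0.005], [0.2, -0.002, -0.0005, 0.026, 0.005], [0.2, -0.002, 0, 0.026, 0], [0.2, -0.001, 0, 0.026, 0], [0.2, 0, 0, 0.015, 0], [0.2, 0, 0, 0, 0]]}}

```text
clock: 5.38
eef_pos: [502.5, 113.8, 83.0]
tool_rot: [-3.124, -0.022, 0.409]
force: [0.6, 0.4, -0.3]
width: 51.2
```

>>> {"op": "send_rows", "data": {"rows": [[0.2, -0.001, 0.005, 0, 0.012], [0.2, -0.001, 0.005, 0, 0.012], [0.2, 0, 0, 0, 0], [0.2, 0, 0, 0, 0]]}}

```text
clock: 5.72
eef_pos: [505.2, 105.0, 84.8]
tool_rot: [-3.122, -0.024, 0.388]
force: [-0.2, -0.2, -0.0]
width: 51.3
```

>>> {"op": "send_rows", "data": {"rows": [[0.2, -0.0005, 0.001, 0.01, 0], [0.2, -0.0005, 0.001, 0.01, 0], [0.2, -0.0005, 0.001, 0.01, 0], [0.2, -0.0005, 0.001, 0.008, 0]]}}

```text
clock: 6.05
eef_pos: [508.8, 102.4, 47.4]
tool_rot: [-3.124, -0.032, 0.389]
force: [-0.1, 0.5, -0.9]
width: 51.2
```

>>> {"op": "send_rows", "data": {"rows": [[0.2, -0.002, -0.0015, 0.007, 0], [0.2, -0.002, -0.0015, 0.006, 0], [0.2, 0, 0, 0, 0]]}}

```text
clock: 6.3
eef_pos: [502.1, 103.4, 30.2]
tool_rot: [-3.123, -0.028, 0.389]
force: [0.3, 0.2, -0.4]
width: 51.2
```

>>> {"op": "send_rows", "data": {"rows": [[-1, 0, 0, 0, 0], [-1, 0, 0, 0, 0], [-1, 0, 0, 0, 0], [-1, 0, 0, 0, 0], [-1, 0, 0, 0, 0], [-1, 0, 0, 0, 0]]}}

```text
clock: 6.8
eef_pos: [502.0, 103.5, 30.2]
tool_rot: [-3.123, -0.028, 0.388]
force: [0.1, 0.4, -1.1]
width: 27.5
```

Run:
```python
from look import *
p,W,pose=look("s2","side")
im=p["image"][120:345,205:425];cv2.imwrite("pics/s2c.png",cv2.resize(im,None,fx=2.6,fy=2.6,interpolation=cv2.INTER_CUBIC))
```

```text
pose [ 5.02004e+02  1.03466e+02  3.01910e+01 -3.12300e+00 -2.80000e-02
  3.88000e-01] w 27.5 F [ 0.1  0.4 -1.1] t 6.8
```

View pics/s2c.png

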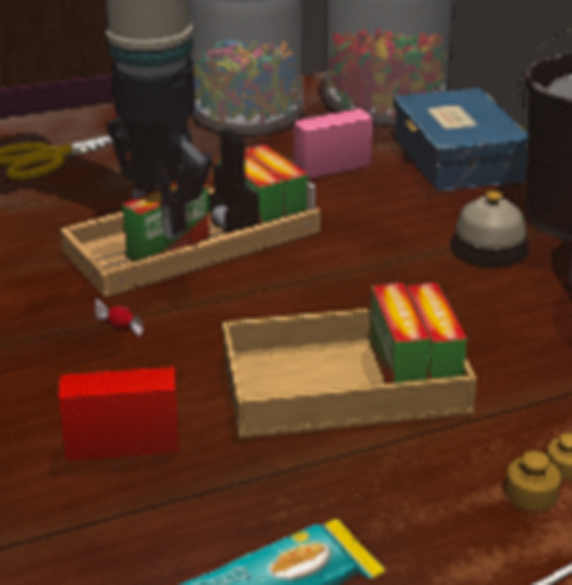

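>>> {"op": "send_rows", "data": {"rows": [[-1, 0, 0, -0.01, 0], [-1, 0, 0, -0.02, 0], [-1, 0, 0, -0.025, 0], [-1, 0, 0, -0.025, 0], [-1, 0, 0, -0.025, 0], [-1, 0, 0, -0.02, 0], [-1, 0, 0, 0, 0]]}}

```text
clock: 7.43
eef_pos: [498.2, 98.8, 163.3]
tool_rot: [-3.122, -0.025, 0.386]
force: [1.2, -0.3, -0.8]
width: 27.4
```

>>> {"op": "send_rows", "data": {"rows": [[-1, -0.003, 0.015, 0, 0], [-1, -0.006, 0.031, 0, 0], [-1, -0.006, 0.031, 0, 0], [-1, -0.006, 0.031, 0, 0], [-1, -0.006, 0.031, 0, 0], [-1, -0.006, 0.031, 0, 0], [-1, -0.006, 0.031, 0, 0], [-1, -0.003, 0.018, 0, 0], [-1, 0, 0, 0, 0]]}}

```text
clock: 8.18
eef_pos: [542.9, -124.2, 157.9]
tool_rot: [-3.119, -0.026, 0.396]
force: [0.5, 0.1, -0.5]
width: 27.2
```

>>> {"op": "send_rows", "data": {"rows": [[-1, 0, 0, 0, -0.1], [-1, 0, 0, 0, -0.11], [-1, 0, 0, 0, -0.11], [-1, 0, 0, 0, -0.11], [-1, 0, 0, 0, -0.11], [-1, 0, 0, 0, -0.11], [-1, 0, 0, 0, -0.11], [-1, 0, 0, 0, -0.11], [-1, 0, 0, 0, -0.09], [-1, 0, 0, 0, 0]]}}

```text
clock: 9.02
eef_pos: [536.5, -116.9, 154.8]
tool_rot: [-3.139, -0.037, 1.405]
force: [0.5, 0.2, -0.0]
width: 27.4
```

Run:
```python
from look import *
p,W,pose=look("w3")
np.savez("w3.npz",W=W)
rect("stock tops",reg(W,590,710,-260,-100,58,75))
rect("rim",reg(W,440,710,-270,-20,29,37))
rect("carton bottom?",reg(W,440,640,-260,-60,75,200))
```

```text
pose [ 5.36458e+02 -1.16929e+02  1.54750e+02 -3.13900e+00 -3.70000e-02
  1.40500e+00] w 27.4 F [ 0.5  0.2 -0. ] t 9.0167
stock tops 6738 [ 637.2 -169.7] [89.9 57.4] 77.2 z [62.9 64.7 65.8]
rim 1979 [ 578.8 -157.3] [112.5 188. ] 77.2 z [29.9 34.3 35.8]
carton bottom? 16507 [ 537.4 -109.5] [66.5 77.8] 26.2 z [164.4 192.1 193.7]
```

View pics/w3.png

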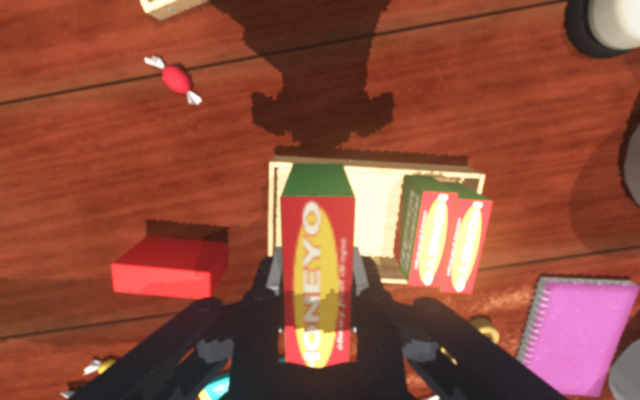

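Run:
```python
from look import *
W=np.load("w3.npz")["W"]; im=cv2.imread("pics/w3.png").reshape(-1,3).astype(int)
col=(im[:,2]>130)&(im[:,0]<110)
m=col&(W[:,2]>180)&(W[:,2]<200)&(abs(W[:,0]-536)<60)&(abs(W[:,1]+117)<60)
q=W[m];rect("held top",q)
g=(im[:,1]>im[:,2]+25)&(W[:,2]>100)&(abs(W[:,0]-536)<60)&(abs(W[:,1]+117)<100)
rect("end face",W[g])
A=np.c_[q[:,:2],np.ones(len(q))];c=np.linalg.lstsq(A,q[:,2],rcond=None)[0];print("slope",c)
```

```text
held top 8488 [ 537.2 -109.7] [65.9 77.6] 26.2 z [191.3 192.3 193.3]
end face 1741 [519.9 -93. ] [79.4 19.9] 41.5 z [142.8 172.4 190.6]
slope [-3.51006348e-03  1.10691363e-02  1.95328671e+02]
```

Run:
```python
from look import *
W=np.load("w3.npz")["W"]; im=cv2.imread("pics/w3.png").reshape(-1,3).astype(int)
v,u=np.mgrid[:400,:640];u=u.ravel();v=v.ravel()
col=(im[:,2]>130)&(im[:,0]<110)&(u>270)&(u<365)&(v>190)&(v<372)&(W[:,2]>188)
q=W[col];rect("held",q)
c=np.median(q,0);
for a in np.radians([75,77.2,78.5,80.5,82]):
    x=q[:,:2]@[np.cos(a),np.sin(a)];y=q[:,:2]@[np.sin(a),-np.cos(a)]
    print(round(np.degrees(a),1),np.percentile(x,[.5,99.5]).round(1),np.percentile(y,[.5,99.5]).round(1))
R=Ro.from_euler("xyz",[-3.139,-.037,1.405]).as_matrix();print((R.T@(q-[536.5,-116.9,154.75]).T).min(1),(R.T@(q-[536.5,-116.9,154.75]).T).max(1))
```

```text
held 8517 [ 536.8 -110.6] [79.2 29.5] 80.8 z [191.3 192.3 193.3]
75.0 [-5.1 71.4] [531.3 563.4]
77.2 [-26.1  50.2] [533.3 563.2]
78.5 [-38.4  37.6] [534.1 562.7]
80.5 [-57.6  18.4] [534.4 561.8]
82.0 [-72.    4.2] [533.2 561.4]
[-32.00467832 -15.58357024 -76.26360787] [ 47.29038754  13.96463658 -33.01164925]
```

>>> {"op": "send_rows", "data": {"rows": [[-1, -0.011, 0.006, 0, 0.02], [-1, -0.012, 0.006, 0.01, 0.02], [-1, -0.011, 0.006, 0.02, 0.015], [-1, 0, 0, 0.02, 0], [-1, 0, 0, 0.01, 0], [-1, 0, 0, 0, 0]]}}

```text
clock: 9.57
eef_pos: [550.1, -157.6, 89.3]
tool_rot: [-3.139, -0.034, 1.328]
force: [-0.3, 0.1, -0.3]
width: 27.3
```

>>> {"op": "send_rows", "data": {"rows": [[-1, 0.001, -0.0015, 0.012, -0.019], [-1, 0.001, -0.001, 0.015, 0], [-1, 0, 0, 0.015, 0], [-1, 0, 0, 0.008, 0], [-1, 0, 0, 0, 0]]}}

```text
clock: 9.98
eef_pos: [549.4, -156.7, 37.7]
tool_rot: [-3.141, -0.031, 1.34]
force: [-0.4, 1.1, -0.8]
width: 27.4
```

>>> {"op": "send_rows", "data": {"rows": [[-1, 0.003, -0.001, 0.004, -0.007], [-1, 0, 0, 0.003, 0], [-1, 0, 0, 0.002, 0], [-1, 0, 0, 0, 0]]}}

```text
clock: 10.32
eef_pos: [550.5, -153.6, 29.9]
tool_rot: [3.139, -0.031, 1.347]
force: [-0.0, 1.4, -0.5]
width: 27.3
```

Run:
```python
from look import *
p,W,pose=look("s4","side")
im=p["image"][190:320,270:410];cv2.imwrite("pics/s4c.png",cv2.resize(im,None,fx=4.5,fy=4.5,interpolation=cv2.INTER_CUBIC))
```

```text
pose [ 5.50505e+02 -1.53644e+02  2.99040e+01  3.13900e+00 -3.10000e-02
  1.34700e+00] w 27.3 F [-0.   1.4 -0.5] t 10.3167
```

View pics/s4c.png

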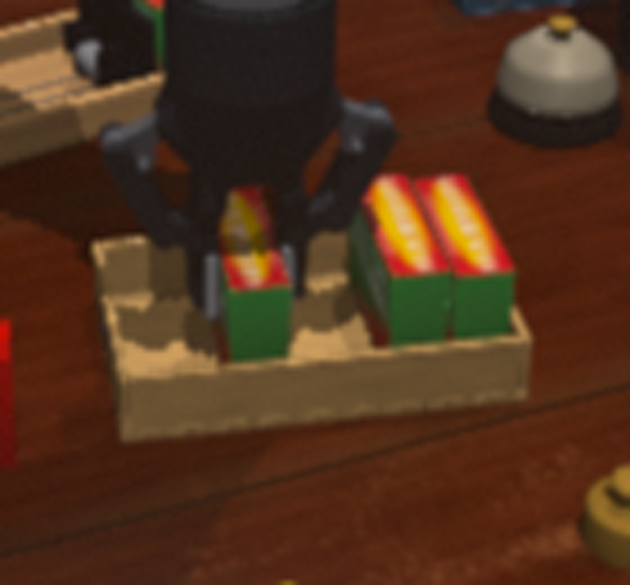

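>>> {"op": "send_rows", "data": {"rows": [[-1, 0, 0, 0.002, 0], [-1, 0, 0, 0.0015, 0], [-1, 0, 0, 0, 0]]}}

```text
clock: 10.62
eef_pos: [551.7, -154.0, 27.6]
tool_rot: [3.137, -0.03, 1.347]
force: [-0.7, 0.1, -0.2]
width: 27.1
```

>>> {"op": "send_rows", "data": {"rows": [[-1, 0, 0, 0.0015, 0], [-1, 0, 0, 0.001, 0], [-1, 0, 0, 0, 0]]}}

```text
clock: 10.87
eef_pos: [551.9, -154.1, 27.9]
tool_rot: [3.135, -0.031, 1.347]
force: [-0.1, 0.4, -0.6]
width: 27.6
```

>>> {"op": "send_rows", "data": {"rows": [[-1, 0, 0, 0.003, 0], [-1, 0, 0, 0.002, 0]]}}

```text
clock: 11.03
eef_pos: [552.4, -154.1, 27.3]
tool_rot: [3.134, -0.033, 1.347]
force: [-4.8, 0.2, 18.3]
width: 27.1
```

Contact with the floor (18 N up). Release to a partial opening.

>>> {"op": "send_rows", "data": {"rows": [[0.1, 0, 0, 0, 0], [0.1, 0, 0, 0, 0], [0.1, 0, 0, 0, 0], [0.1, 0, 0, 0, 0], [0.1, 0, 0, 0, 0]]}}

```text
clock: 11.45
eef_pos: [553.1, -154.5, 27.9]
tool_rot: [3.132, -0.033, 1.346]
force: [-0.6, -0.5, 0.2]
width: 46.7
```

>>> {"op": "send_rows", "data": {"rows": [[0.1, 0, 0, -0.01, 0], [0.1, 0, 0, -0.02, 0], [0.1, 0, 0, -0.03, 0], [0.1, 0, 0, -0.035, 0], [0.1, 0, 0, -0.035, 0], [0.1, 0, 0, -0.03, 0], [0.1, 0, 0, -0.02, 0], [0.1, 0, 0, 0, 0]]}}

```text
clock: 12.12
eef_pos: [548.0, -160.1, 216.1]
tool_rot: [3.139, -0.033, 1.345]
force: [-0.4, 0.1, 0.3]
width: 46.8
```

Run:
```python
from look import *
p,W,pose=look("w5")
rect("placed top",reg(W,500,595,-220,-80,58,75))
rect("stock tops",reg(W,600,710,-260,-100,58,75))
rect("rim",reg(W,440,710,-270,-20,29,37))
rect("bell",reg(W,740,850,-60,50,10,70))
```

```text
pose [ 5.47967e+02 -1.60098e+02  2.16126e+02  3.13900e+00 -3.30000e-02
  1.34500e+00] w 46.8 F [-0.4  0.1  0.3] t 12.1167
placed top 2469 [ 553.2 -150.9] [84.5 28. ] 76.9 z [63.4 64.7 65.8]
stock tops 5071 [ 637.2 -169.9] [89.7 56.9] 77.2 z [63.2 64.7 65.8]
rim 2028 [ 578.8 -157.9] [112.2 188.2] 77.0 z [30.9 34.4 35.8]
bell 74 [796.1 -41.9] [ 3.5 29.3] 77.0 z [10.2 11.4 13.4]
```

View pics/w5.png

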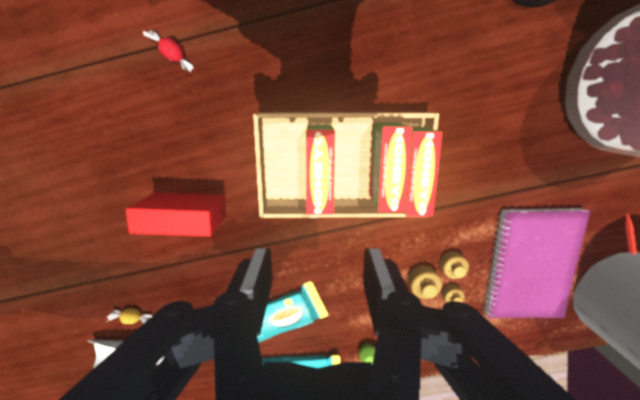

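>>> {"op": "send_rows", "data": {"rows": [[0.1, 0.018, -0.002, 0, 0], [0.1, 0.036, -0.004, 0, 0], [0.1, 0.036, -0.004, 0, 0], [0.1, 0.036, -0.004, 0, 0], [0.1, 0.036, -0.004, 0, 0], [0.1, 0.036, -0.004, 0, 0], [0.1, 0.036, -0.004, 0, 0], [0.1, 0.036, -0.004, 0, 0], [0.1, 0.018, 0, 0, 0], [0.1, 0, 0, 0, 0]]}}

```text
clock: 13.0
eef_pos: [576.7, 137.6, 212.2]
tool_rot: [-3.124, -0.025, 1.336]
force: [0.8, 0.6, -0.1]
width: 46.8
```

>>> {"op": "send_rows", "data": {"rows": [[0.1, 0, 0, 0, -0.1], [0.1, 0, 0, 0, -0.1], [0.1, 0, 0, 0, -0.1], [0.1, 0, 0, 0, -0.1], [0.1, 0, 0, 0, 0], [0.1, 0, 0, 0, 0]]}}

```text
clock: 13.5
eef_pos: [570.3, 135.1, 204.2]
tool_rot: [-3.119, -0.026, 1.754]
force: [0.3, -0.5, 0.4]
width: 46.9
```

```bash
cat > meas.py <<'E'
from look import *
def meas(W):
    rect("tab",reg(W,470,620,80,180,85,115))
    rect("clip",reg(W,470,510,140,190,31,50))
    rect("front tops",reg(W,590,690,70,190,60,72))
    rect("tray rim",reg(W,390,690,20,230,22,29))
E
python3 - <<'E'
from meas import *
p,W,pose=look("w6");meas(W)
E
```

```text
pose [ 5.70323e+02  1.35110e+02  2.04172e+02 -3.11900e+00 -2.60000e-02
  1.75400e+00] w 46.9 F [ 0.3 -0.5  0.4] t 13.5
tab 677 [583.3 128.6] [12.7 34.9] 10.5 z [ 92.5 107.8 109.4]
clip 58 [490.4 161.2] [2.3 8.5] 5.3 z [33.8 43.3 48.2]
front tops 4815 [615.3 132.6] [60.7 85.4] 9.5 z [65.5 66.7 67.8]
tray rim 3198 [536.1 120.2] [239.7 105.4] 10.1 z [23.3 26.3 27.8]
```

View pics/w6.png

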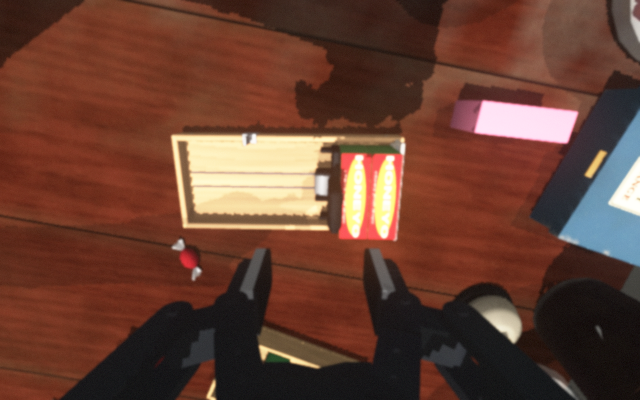

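>>> {"op": "send_rows", "data": {"rows": [[0.1, -0.005, 0.006, 0.01, 0.005], [0.1, -0.005, 0.006, 0.02, 0], [0.1, -0.002, 0.003, 0.025, 0], [0.1, 0, 0, 0.015, 0], [0.1, 0, 0, 0, 0], [0.1, 0, 0, 0, 0]]}}

```text
clock: 14.05
eef_pos: [588.1, 122.4, 128.0]
tool_rot: [-3.119, -0.022, 1.734]
force: [-0.4, 0.9, -0.5]
width: 46.7
```

>>> {"op": "send_rows", "data": {"rows": [[0.1, 0.003, -0.0015, 0.012, -0.012], [0.1, 0.002, -0.0012, 0.015, 0], [0.1, 0, 0, 0.012, 0], [0.1, 0, 0, 0.006, 0], [0.1, 0, 0, 0, 0]]}}

```text
clock: 14.47
eef_pos: [586.8, 126.4, 83.9]
tool_rot: [-3.125, -0.021, 1.741]
force: [-0.0, -0.0, -0.4]
width: 46.9
```

>>> {"op": "send_rows", "data": {"rows": [[0.1, 0.001, -0.002, 0.004, -0.006], [0.1, 0.001, -0.001, 0.003, 0], [0.1, 0, 0, 0, 0]]}}

```text
clock: 14.72
eef_pos: [584.4, 127.9, 77.8]
tool_rot: [-3.128, -0.021, 1.747]
force: [-0.9, 0.3, 1.0]
width: 46.9
```

Within about 1 mm of the tab; close.

>>> {"op": "send_rows", "data": {"rows": [[-1, 0, 0, 0, 0], [-1, 0, 0, 0, 0], [-1, 0, 0, 0, 0], [-1, 0, 0, 0, 0], [-1, 0, 0, 0, 0], [-1, 0, 0, 0, 0], [-1, 0, 0, 0, 0], [-1, 0, 0, 0, 0]]}}

```text
clock: 15.38
eef_pos: [583.9, 127.8, 79.0]
tool_rot: [-3.128, -0.021, 1.747]
force: [-1.6, -0.4, -1.2]
width: 11.0
```

Run:
```python
from meas import *
p,W,pose=look("s7","side")
im=p["image"][130:260,210:350];cv2.imwrite("pics/s7c.png",cv2.resize(im,None,fx=4.5,fy=4.5,interpolation=cv2.INTER_CUBIC))
p,W,pose=look("w7");meas(W)
```

```text
pose [ 5.83934e+02  1.27753e+02  7.90140e+01 -3.12800e+00 -2.10000e-02
  1.74700e+00] w 11.0 F [-1.6 -0.4 -1.2] t 15.3833
pose [ 5.83892e+02  1.27767e+02  7.90050e+01 -3.12800e+00 -2.10000e-02
  1.74700e+00] w 10.9 F [-2.3 -1.   0.1] t 15.4333
tab 4202 [584.5 130.3] [32.  31.5] 49.2 z [ 88.5 107.  111.7]
clip 259 [490.2 161.2] [3.3 8.9] 10.8 z [32.4 41.7 48. ]
front tops 10597 [617.  136.8] [54.9 78.5] 9.9 z [65.5 66.7 67.6]
tray rim 7801 [535.4 120.1] [240.1 106. ] 10.1 z [22.9 26.2 27.7]
```

View pics/s7c.png

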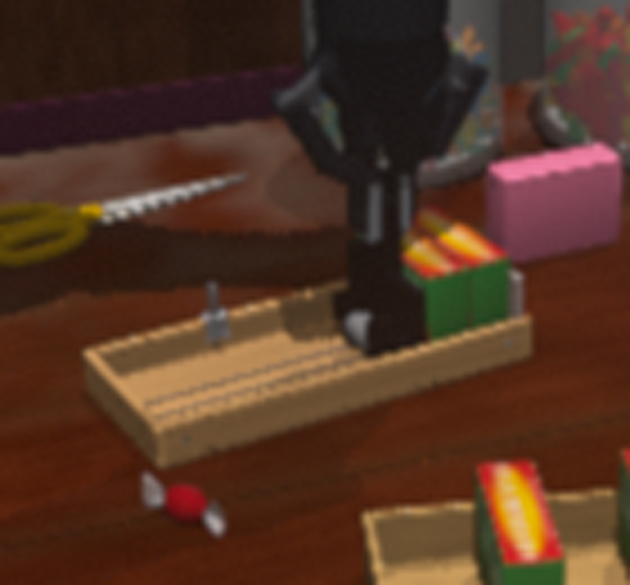

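View pics/w7.png

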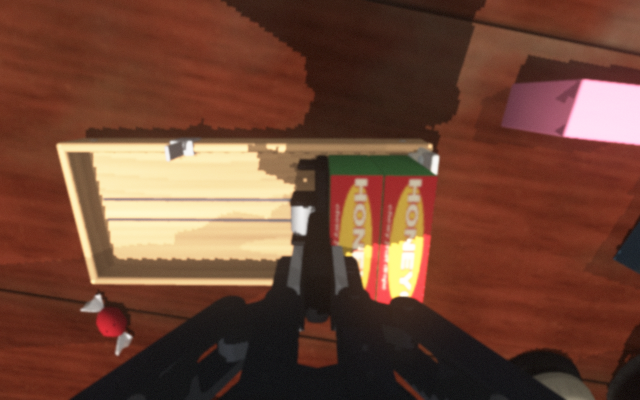

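>>> {"op": "send_rows", "data": {"rows": [[-1, 0, -0.006, 0, 0], [-1, 0, -0.01, 0, 0], [-1, 0, -0.01, 0, 0], [-1, 0, -0.01, 0, 0], [-1, 0, -0.01, 0, 0], [-1, 0, -0.01, 0, 0]]}}

```text
clock: 15.98
eef_pos: [543.1, 120.5, 79.0]
tool_rot: [3.123, -0.019, 1.747]
force: [7.3, 1.0, -6.0]
width: 11.5
```

>>> {"op": "send_rows", "data": {"rows": [[-1, 0, -0.01, 0, 0], [-1, 0, -0.01, 0, 0], [-1, 0, -0.01, 0, 0], [-1, 0, -0.01, 0, 0], [-1, 0, -0.006, 0, 0], [-1, 0, 0, 0, 0]]}}

```text
clock: 16.48
eef_pos: [507.6, 114.2, 79.4]
tool_rot: [3.1, -0.018, 1.747]
force: [8.1, 0.9, -12.8]
width: 10.9
```

Run:
```python
from meas import *
p,W,pose=look("w8");meas(W);np.savez("w8.npz",W=W,**p)
p,W,pose=look("s8","side");np.savez("s8.npz",W=W,**p)
im=p["image"][130:260,210:350];cv2.imwrite("pics/s8c.png",cv2.resize(im,None,fx=4.5,fy=4.5,interpolation=cv2.INTER_CUBIC))
```

```text
pose [ 5.07582e+02  1.14182e+02  7.93590e+01  3.10000e+00 -1.80000e-02
  1.74700e+00] w 10.9 F [  8.1   0.9 -12.8] t 16.4833
tab 4163 [507.6 116.7] [31.4 31.8] 47.8 z [ 88.9 107.  111.8]
clip 186 [497.8 155.2] [12.3 27. ] 32.5 z [33.5 46.5 49.3]
front tops 12602 [617.  133.1] [56.9 85.8] 9.4 z [65.4 66.7 67.6]
tray rim 8015 [535.8 120.2] [239.4 106. ] 10.2 z [22.9 26.2 28. ]
pose [ 5.08250e+02  1.14329e+02  7.92980e+01  3.09900e+00 -1.80000e-02
  1.74700e+00] w 10.8 F [ 7.2  1.5 -7.5] t 16.5333
```

View pics/s8c.png

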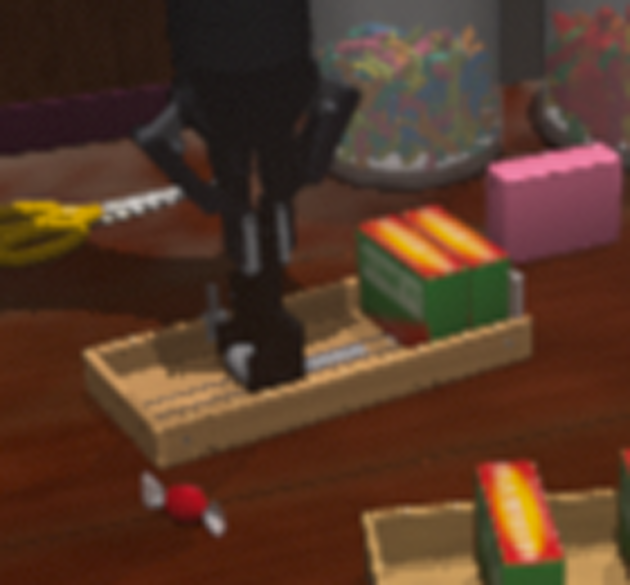

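View pics/w8.png

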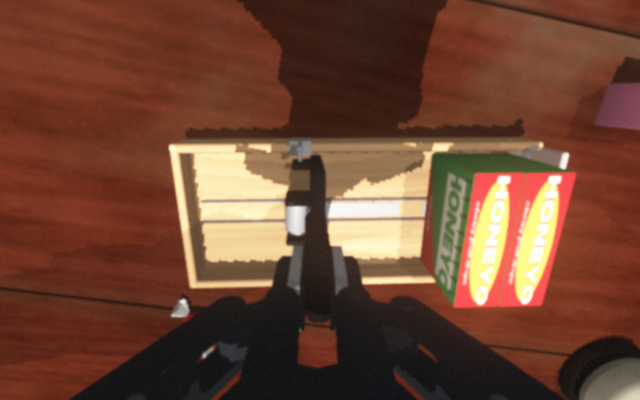

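```bash
cat > plate.py <<'E'
from look import *
a=np.radians(10.1);U=np.array([np.cos(a),np.sin(a)]);V=np.array([-np.sin(a),np.cos(a)])
def plate(W):
    c=np.array([535.5,120.0])
    x=(W[:,:2]-c)@U; y=(W[:,:2]-c)@V
    m=(W[:,2]>56)&(W[:,2]<62)&(y>20)&(y<42)&(x>-80)&(x<60)
    print("plate top n",m.sum(),np.percentile(x[m],[2,10,50,90,98]).round(1),"z",np.median(W[m,2]).round(1) if m.any() else 0)
    f=(W[:,2]>35)&(W[:,2]<49)&(y>43)&(y<58)&(x>-65)&(x<-25)
    print("fin n",f.sum(),np.percentile(x[f],[2,10,50,90,98]).round(1),"y",np.percentile(y[f],[2,50,98]).round(1))
    t=(W[:,2]>60)&(W[:,2]<72)&(abs(y)<50)&(x>60)&(x<130)
    print("front tops",t.sum(),np.percentile(x[t],[1,50,99]).round(1))
    k=(W[:,2]>100)&(W[:,2]<110)&(abs(y)<22)&(x>-70)&(x<60);print("tab",k.sum(),np.percentile(x[k],[2,50,98]).round(1) if k.any() else 0)
E
python3 - <<'E'
from plate import *
for f in ["w8","s8"]: plate(np.load(f+".npz")["W"])
E
```

```text
plate top n 752 [-31.2 -30.2 -26.2  54.8  56.3] z 58.5
fin n 76 [-38.8 -38.8 -37.7 -37.  -36.8] y [44.4 49.2 52.9]
front tops 11599 [ 60.5  84.7 109.5]
tab 2707 [-47.5 -30.1 -13.1]
plate top n 16 [-30.1 -29.5  55.1  56.6  57.4] z 58.8
fin n 7 [-38.3 -38.2 -37.2 -36.5 -36.3] y [46.1 52.2 55.4]
front tops 309 [ 60.2  84.8 110.6]
tab 76 [-47.4 -32.6  -9.2]
```

>>> {"op": "send_rows", "data": {"rows": [[-1, 0, -0.008, 0, 0], [-1, 0, -0.006, 0, 0], [-1, 0, -0.003, 0, 0], [-1, 0, -0.001, 0, 0]]}}

```text
clock: 16.92
eef_pos: [499.5, 112.8, 79.4]
tool_rot: [3.084, -0.017, 1.748]
force: [8.0, 1.4, -6.5]
width: 11.2
```

```bash
sed -i 's/(x>-80)&(x<60)\n/&/; s/(y<42)&(x>-80)&(x<60)/(y<42)\&(x>-80)\&(x<10)/' plate.py
python3 - <<'E'
from plate import *
for i in range(3):
  p,W,pose=look("w9");print("u",pose[:2]@U)
  if i!=1: plate(W)
np.savez("w9.npz",W=W,**p)
im=p["image"][120:330,180:440];cv2.imwrite("pics/w9c.png",cv2.resize(im,None,fx=3,fy=2.8,interpolation=cv2.INTER_CUBIC)[:,:800])
E
```

```text
pose [ 4.99536e+02  1.12751e+02  7.93710e+01  3.08400e+00 -1.70000e-02
  1.74800e+00] w 11.2 F [ 8.   1.4 -6.5] t 16.9167
u 511.56762054497676
plate top n 529 [-39.6 -39.  -36.1 -32.9 -32.3] z 58.4
fin n 86 [-39.1 -39.  -37.9 -36.8 -36.7] y [44.6 49.3 52.9]
front tops 11156 [ 60.4  84.7 109.5]
tab 2683 [-56.1 -38.8 -21.6]
pose [ 4.99713e+02  1.12817e+02  7.93420e+01  3.08300e+00 -1.70000e-02
  1.74800e+00] w 10.9 F [ 8.4  1.5 -5.8] t 16.9667
u 511.75327148459735
pose [ 4.99796e+02  1.12816e+02  7.93490e+01  3.08300e+00 -1.70000e-02
  1.74800e+00] w 11.4 F [ 8.4  2.2 -6.8] t 17.0167
u 511.83491223417656
plate top n 522 [-39.3 -38.8 -36.  -32.7 -32.1] z 58.4
fin n 88 [-39.1 -39.  -38.2 -37.1 -37. ] y [44.1 49.4 52.9]
front tops 11123 [ 60.6  84.7 109.5]
tab 2666 [-55.8 -38.5 -21.2]
```

View pics/w9c.png

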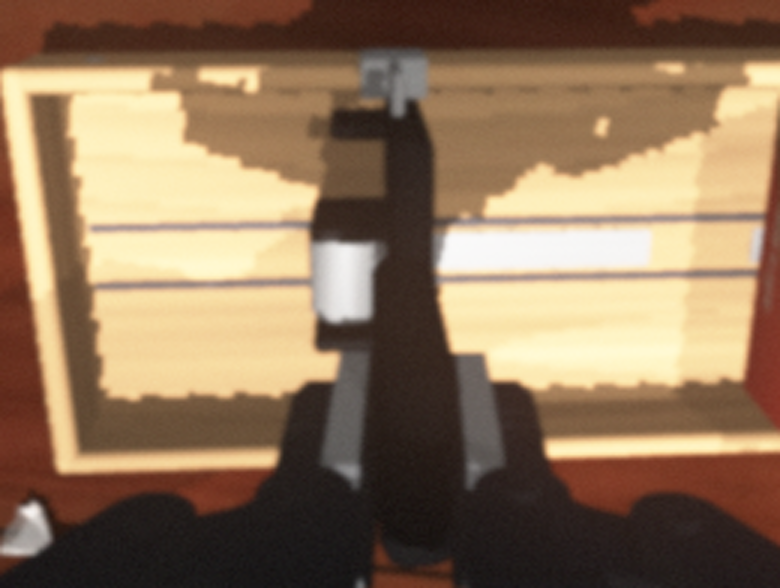

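>>> {"op": "send_rows", "data": {"rows": [[-1, 0, -0.006, 0, 0], [-1, 0, -0.004, 0, 0]]}}

```text
clock: 17.23
eef_pos: [495.0, 111.9, 79.4]
tool_rot: [3.076, -0.017, 1.748]
force: [7.8, 1.3, -4.5]
width: 10.9
```

Run:
```python
from plate import *
for i in range(3):
  p,W,pose=look("w10");print("u",pose[:2]@U)
  if i!=1: plate(W)
```

```text
pose [ 4.94956e+02  1.11920e+02  7.93530e+01  3.07600e+00 -1.70000e-02
  1.74800e+00] w 10.9 F [ 7.8  1.3 -4.5] t 17.2333
u 506.91265362835975
plate top n 557 [-44.6 -44.  -40.8 -37.4 -36.7] z 58.4
fin n 86 [-39.1 -39.  -38.3 -37.2 -37.1] y [44.3 49.1 52.9]
front tops 10909 [ 60.5  84.7 109.4]
tab 2663 [-61.  -43.6 -26.3]
pose [ 4.94484e+02  1.11872e+02  7.93530e+01  3.07600e+00 -1.70000e-02
  1.74800e+00] w 11.1 F [ 8.   1.4 -4. ] t 17.2833
u 506.43973584229224
pose [ 4.94628e+02  1.11889e+02  7.93560e+01  3.07600e+00 -1.70000e-02
  1.74800e+00] w 11.2 F [ 7.9  1.6 -5.1] t 17.3333
u 506.5842648437718
plate top n 545 [-44.9 -44.4 -41.1 -37.8 -37.1] z 58.4
fin n 97 [-39.1 -39.1 -38.1 -37.  -36.9] y [44.1 48.9 52.8]
front tops 10905 [ 60.5  84.6 109.4]
tab 2666 [-61.3 -44.  -26.5]
```

Run:
```python
from plate import *
p,W,pose=look("sc10","scene");plate(W)
im=p["image"][140:240,205:325];cv2.imwrite("pics/sc10c.png",cv2.resize(im,None,fx=6,fy=6,interpolation=cv2.INTER_CUBIC))
im=cv2.imread("pics/w10.png")[130:220,250:370];cv2.imwrite("pics/w10c.png",cv2.resize(im,None,fx=6.5,fy=6.5,interpolation=cv2.INTER_CUBIC))
```

```text
pose [ 4.94837e+02  1.11890e+02  7.93610e+01  3.07600e+00 -1.70000e-02
  1.74800e+00] w 11.3 F [ 8.1  1.5 -5.2] t 17.3833Traceback (most recent call last):
  File "<stdin>", line 2, in <module>
  File "plate.py", line 7, in plate
    print("plate top n",m.sum(),np.percentile(x[m],[2,10,50,90,98]).round(1),"z",np.median(W[m,2]).round(1) if m.any() else 0)
                                ~~~~~~~~~~~~~^^^^^^^^^^^^^^^^^^^^^^
    return _quantile_unchecked(
        a, q, axis, out, overwrite_input, method, keepdims, weights)
    return _ureduce(a,
                    func=_quantile_ureduce_func,
    ...<5 lines>...
                    overwrite_input=overwrite_input,
                    method=method)
    r = func(a, **kwargs)
    result = _quantile(arr,
                       quantiles=q,
    ...<2 lines>...
                       out=out,
                       weights=wgt)
    slices_having_nans = np.isnan(arr[-1, ...])
                                  ~~~^^^^^^^^^
IndexError: index -1 is out of bounds for axis 0 with size 0
```

Run:
```python
import cv2
im=cv2.imread("pics/sc10.png")[140:240,205:325];cv2.imwrite("pics/sc10c.png",cv2.resize(im,None,fx=6,fy=6,interpolation=cv2.INTER_CUBIC))
im=cv2.imread("pics/w10.png")[130:220,250:370];cv2.imwrite("pics/w10c.png",cv2.resize(im,None,fx=6.5,fy=6.5,interpolation=cv2.INTER_CUBIC))
```

```text
(no output)
```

View pics/w10c.png

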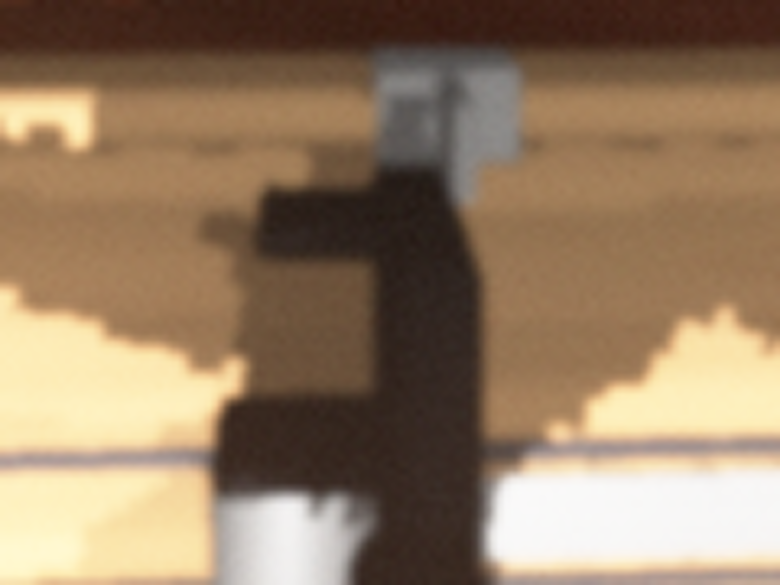

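View pics/sc10c.png

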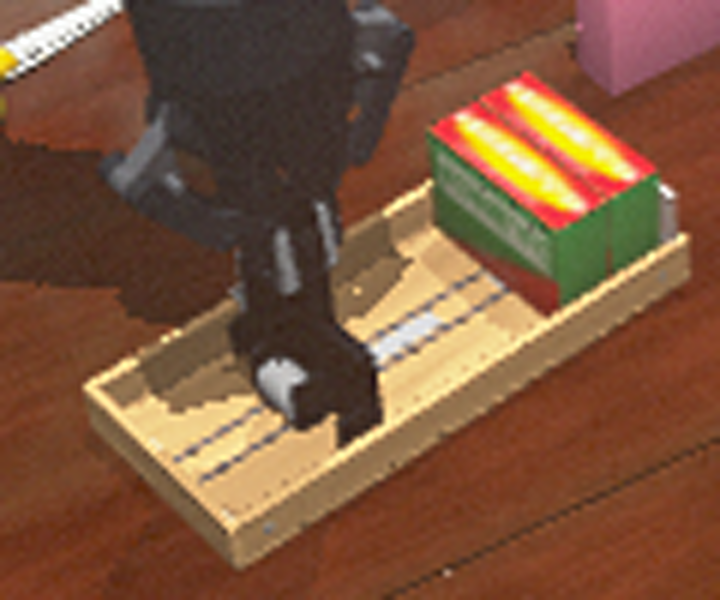

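>>> {"op": "send_rows", "data": {"rows": [[-1, 0, -0.0032, 0, 0]]}}

```text
clock: 17.52
eef_pos: [494.0, 111.8, 79.4]
tool_rot: [3.073, -0.017, 1.748]
force: [9.1, 1.1, -4.5]
width: 11.0
```

Run:
```python
from plate import *
for i in range(6):
  p,W,pose=look("w11");print("u",pose[:2]@U)
  if i in(2,5): plate(W)
p,W,pose=look("sc11","scene")
rect("placed top",reg(W,500,595,-220,-80,58,75))
rect("stock tops",reg(W,600,710,-260,-100,58,75))
rect("front tops",reg(W,590,690,70,190,60,72))
rect("bell",reg(W,740,830,-60,30,10,70))
```

```text
pose [ 4.94003e+02  1.11765e+02  7.93850e+01  3.07300e+00 -1.70000e-02
  1.74800e+00] w 11.0 F [ 9.1  1.1 -4.5] t 17.5167
u 505.9469008630294
pose [ 4.93318e+02  1.11637e+02  7.93580e+01  3.07300e+00 -1.70000e-02
  1.74800e+00] w 10.8 F [ 8.   0.9 -3.7] t 17.5667
u 505.2505714357232
pose [ 4.93342e+02  1.11677e+02  7.93690e+01  3.07300e+00 -1.70000e-02
  1.74800e+00] w 10.8 F [ 7.2  1.  -5.6] t 17.6167
u 505.2813082559367
plate top n 552 [-46.2 -45.6 -42.4 -39.  -38.3] z 58.4
fin n 100 [-39.1 -39.1 -38.2 -37.  -37. ] y [44.2 49.2 52.9]
front tops 10852 [ 60.4  84.6 109.4]
tab 2681 [-62.7 -45.3 -28.1]
pose [ 4.93484e+02  1.11675e+02  7.93870e+01  3.07300e+00 -1.70000e-02
  1.74800e+00] w 11.0 F [ 8.5  0.3 -4.6] t 17.6667
u 505.4202971601171
pose [ 4.93473e+02  1.11692e+02  7.93620e+01  3.07300e+00 -1.70000e-02
  1.74800e+00] w 11.2 F [ 9.4  1.9 -4. ] t 17.7167
u 505.4130410038932
pose [ 4.93572e+02  1.11698e+02  7.93810e+01  3.07300e+00 -1.70000e-02
  1.74800e+00] w 11.3 F [ 8.2  1.4 -3.9] t 17.7667
u 505.5114214430892
plate top n 555 [-45.9 -45.4 -42.1 -38.8 -38.1] z 58.4
fin n 101 [-39.1 -39.  -38.  -36.8 -36.7] y [44.3 49.  52.9]
front tops 10865 [ 60.5  84.7 109.5]
tab 2687 [-62.4 -45.1 -27.7]
pose [ 4.93542e+02  1.11712e+02  7.93590e+01  3.07300e+00 -1.70000e-02
  1.74800e+00] w 11.0 F [ 7.7  1.  -3.3] t 17.8167
placed top 496 [ 552.  -150.1] [87.5 29.4] 77.4 z [61.1 64.3 66.5]
stock tops 919 [ 636.8 -168.9] [90.5 58.6] 76.4 z [61.2 64.4 66.7]
front tops 524 [616.2 134.8] [57.2 90.6] 9.0 z [63.  66.1 68.3]
bell 597 [797.7 -10.9] [63.4 66.5] 0.6 z [11.5 39.2 53.2]
```

View pics/sc11.png

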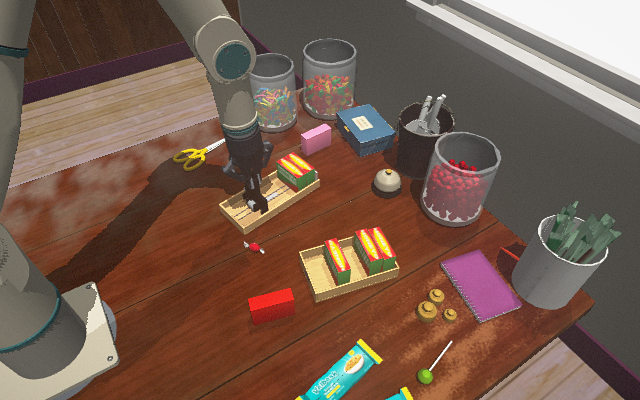

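```bash
python3 -c "
from cell import *
print(finish_job()); s=read_state(); print(s['clock'],s['eef_pos'],s['width'],s['force'])"
```

```text
the job is handed in; nothing more can be done
None
the job is handed in; nothing more can be done
```

The stray carton is out of the lane and standing in the stock tray. The pusher is pulled back level with the clip fin and still held there. I handed the job in at about 17.8 s on the robot's clock, and it reported no verdict.

**Stray carton:** It stands upright, released and clear of the stock tray walls. Its yaw measured 76.9° in the wrist view and 77.4° in the scene view. The two stock cartons measured 77.2° and 76.4° in the same two views.

**Pusher:** I pulled it back about 92 mm.
- In the last wrist image its front face was at x ≈ -38.0 mm and the fin centre at -38.0 mm, both along the lane from my chosen reference point.
- The position drifted by less than 0.3 mm over the final quarter second while held.
- The spring load on the wrist was about 8 N, with the fingers closed on the tab at 11 mm.

**Nothing else moved:** The front cartons, the stock cartons and the bell measured the same as at the start, within the noise of the cameras.

**Disagreement between checks:** Travel estimates from the start images were 91.4 to 92.2 mm. The arm's own reading, corrected for tilt, gave slightly more (about 93 mm). I relied on the direct view of the face against the fin. The gripper ended tilted by about 4°, so the face could be off the mark by roughly 1 mm.

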